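# Sort the bench after a wheel job

### The arm

A 6-joint arm with a two-finger parallel gripper is mounted at the origin on a cart in front of the work surface, level with it; the furniture and walls round the work are solid. World frame = base frame: x ahead of the robot, y to its left, z up, the work surface at z = 0. Lengths are in m, angles in rad, forces in N, time in s.
With the tool pointing down it reaches from about 0.35 to 1 m from the base axis. Payload 7.1 kg.
Tool frame: the origin (TCP) lies at the very end of the fingers, on their centre line; the grasp point (between the pads) lies 19 mm behind it; z points along the fingers, y is the line along which they close (so a half turn about z gives the same grasp; the last joint's range is limited). The gripper opens to 85 mm and grips with 20 to 120 N. Pads are 22 mm wide; open, the fingers measure 114 mm over their backs; the gripper's body (76 mm by 85 mm) begins 54 mm behind the grasp point. The pads swing forward as they close: fully open they stand 13 mm farther back than shut.
Start: joints at [1.267, 0.423, 1.63, -0, 1.089, -0.019], TCP at [0.176, 0.6, 0.231] pointing down, gripper open.
Joint ranges: [-3, 3], [-0.9, 2.11], [0.09, 2.58], [-1.31, 4.45], [0.11, 2.69], [-2.54, 2.54]. Speed limits (rad/s): [2.39, 2.39, 3.01, 3.14, 3.14, 3.14].

### API

Orientations are given as a 3x3 rotation matrix whose columns are the frame's x, y, z axes.
In Python, from workcell import observe, grab_frame, camera_model, job_done, recognise, pinpoint gives the robot as it stands.
- The arm moves only by the tool servo_tool, never from a script. Its argument "steps" is text: rows parted by semicolons, each of 5 numbers parted by spaces: the opening, from 0 (shut) to 1 (fully open), then the shift along the tool's x, y, z in cm, then the turn about the tool's z in degrees. In form: jaw x y z twist; .... A call has 1 to 20 rows; each row shifts and turns the commanded pose from where the row before left it, along the tool's axes as they then stand; what a row does not reach is not made up. A row lasts 1/8 s, in which the tool goes at most 62.5 mm and 10.7 degrees, less where a joint would pass 70% of its speed; a pose out of reach is approached as far as the arm can. A call with a gripper value outside its range is refused whole. The fingers move at their own pace and stop on an object; "newtons" is the grip in N (left out, the last holds). Time passes only in rows, so rows that do not move let the fingers close. It gives the time, the measured TCP pose, the force, the opening and the grip force at its end, in the units of the state.
- observe(): the state, without advancing time (a new reading comes with each control period).
- grab_frame(name): name is "scene" or "top" or "wrist"; returns (picture, depth): 480x640x3 uint8, red, green, blue; 480x640 float32, m along the optical axis (not along the pixel's ray), 0 where there is no reading.
- camera_model(name): a dict with "mtx" (3x3 intrinsics, pixels), "dist_coeffs" ([k1, k2, p1, p2, k3] as OpenCV has them; the pictures are not rectified), "cam_to_world" (4x4, takes a point from camera to world coordinates). Camera axes: x right, y down, z forward; pixel columns grow to the right and rows downward; lengths in m; the calibration is good to about 2 mm. A picture is of the moment at which its call begins: read the wrist's pose just before it. camera_model takes no time and is no camera call; for the wrist camera it gives the pose at the moment of the call.
- job_done(): hands the job in; it is judged then, once.
Trained networks look in the newest picture that a camera, given by its name, has taken for a name from the list of things; names that differ only in an ending like _2 or _b are one class to them, and where a whole thing is asked for, a point or a joint stands for the part that bears it (a point fixed in the world has none). Each returns a list of dicts, best first, with "score" (0 to 1); they miss things now and then, are a little off and sometimes report something else, mostly with a low value. They report only what shows in the picture. A call takes as long as a camera call. They do not tell look-alikes from the thing itself.
- recognise(camera, query): "point" ([column, row] in pixels, amid what is visible of it).
- pinpoint(camera, query): "point" ([column, row] in pixels: a listed point, or the origin of a listed thing).
The state is a dict: "time_s": time; "joints": joint angles; "qvel": joint speeds; "joint_efforts": joint torques, N m; "ee_pos": TCP position; "tool_rot": TCP orientation; "wrist_force": force on the tool from outside, world axes, zero at the start; "ft_torque": the same for the moment, N m; "width": opening from 0.0 (shut) to 1.0 (fully open); "finger_force": force on a finger pad.
Only numpy, scipy, OpenCV 4.12 (cv2) and the standard library are available. Lean on these libraries where they do the work, as an engineer would, in place of code of your own. Each camera call takes 0.05 s, during which the arm holds its last target. There are 200 camera calls.

### The job

Clear up after the job: lay both tyre levers flat on the floor of the broad steel tray, next to each other and not overlapping, and put the small spoke key in the round tub. Lift the jig's hinged clamp bar, then slide the flat metal strip out from beneath it and lay it flat in the narrow plywood tray.

Things in the scene. Friction and masses are not known exactly. Their poses are not given: they have to be found in the camera images.
- lever_long_mid (a point): Centre of a loose blue nylon tyre lever, 116 x 19 mm, lying flat on the bench; shank 7 mm thick, hooked end (+x end) 10 mm. The point is 4 mm above its underside. x runs along its length, z up. Grasp across the width near the middle. Mass 14 to 28 g.
- lever_short_mid (a point): Centre of a second, nearly equal loose blue nylon tyre lever, 111 x 19 mm, same thicknesses, point and axes as the other. It goes to the same tray.
- key_mid (a point): Centre of the loose red spoke key, a small rounded block 24 (x) x 36 (y) x 12 (z) mm lying flat on the bench; point 6 mm above its underside.
- strip_mid (a point): Centre of the loose flat bare aluminium strip with three holes, 120 (x) x 28 (y) x 6 (z) mm; z up. At the start it lies level in the jig, 22 mm above the bench, under the clamp bar; its -x end sticks out 51 mm beyond the jig's front face, freely in the air, and can be pinched across the 28 mm width, 35 to 40 mm from the strip's centre. Mass 40 to 85 g.
- broad_tray: Broad open sheet-steel tray with a thin rolled rim, outside 130 (x) x 150 (y) x 16 (z) mm, walls 3 mm, floor 3 mm thick, so 124 x 144 mm inside; fixed to the bench. Origin at the centre of its underside on the bench, long side along y. For the two tyre levers, side by side along y.
- narrow_tray: Narrow open plywood tray, outside 90 (x) x 160 (y) x 16 (z) mm, walls 6 mm, floor 4 mm thick, so 78 x 148 mm inside; fixed. Origin at the centre of its underside on the bench, long side along y. For the aluminium strip.
- tub: Round yellow plastic tub, open on top, 119 mm across the rim, 57 mm high, flat floor about 5 mm up, at least 90 mm clear across inside; fixed. Origin at the centre of its underside. For the spoke key.
- jig: Hold-down jig fixed to the bench: dark steel base block, x -45 to +33, y -65 to +45 mm, 22 mm high. Origin on the bench. The strip lies along the jig's x axis at y = 0 between two low side rails (4 mm high, 2 mm play each side), its far (+x) end 11 mm under the lip of an end stop: after the bar is up, slide the strip at least 20 mm toward the jig's -x before raising it. Top of the end stop 36 mm above the bench; the hinge ears on the -y side are 48 mm high.
- bar (a joint): Angle of the clamp bar, rad: 0 = down, resting over the strip, growing as its free (+y) end rises, to a stop at 1.3. The hinge axis runs along the jig's x axis through jig point y = -52, z = +38 mm. The bar spans jig x +2 to +18 mm. Stiff hinge (about 0.1 N m, roughly 1.5 N at the handle): it stays where it is left. Counts as lifted above 0.7 rad.
- bar_handle (a point): Grip point on the bar's handle: a level black round rod, 12 mm diameter, parallel to the jig's x axis; the rod's free part reaches 17 mm either side of this point in x. At angle 0 the point is at jig x +45, y +52, z +62 mm, and it moves on an arc of radius 107 mm about the hinge axis. The round rod may turn between the fingers as the bar rises.
There are look-alikes about, which are no part of the job. Leave any blue look-alike of the part that bears key_mid alone.

How it is judged:
On the way:
1. the clamp bar is lifted (over 0.7 rad) while the strip still lies in the jig (value of joint bar above 0.7 rad and distance of strip_mid from where it was at the start of the episode below 0.015 m), for 0.1 s.
At the end, for the whole second after the job is handed in: Both levers flat (7 degrees) on the broad tray's floor, neither on the other (centres under 11 mm above its underside); strip likewise in the narrow tray; spoke key in the tub, under 50 mm from its axis and 35 mm up. All released, at rest (x of lever_long_mid in the frame of broad_tray between -0.055 and 0.055 m and y of lever_long_mid in the frame of broad_tray between -0.066 and 0.066 m and z of lever_long_mid in the frame of broad_tray between 0 and 0.011 m and x of lever_short_mid in the frame of broad_tray between -0.055 and 0.055 m and y of lever_short_mid in the frame of broad_tray between -0.066 and 0.066 m and z of lever_short_mid in the frame of broad_tray between 0 and 0.011 m and x of strip_mid in the frame of narrow_tray between -0.036 and 0.036 m and y of strip_mid in the frame of narrow_tray between -0.07 and 0.07 m and z of strip_mid in the frame of narrow_tray between 0 and 0.011 m and horizontal distance between key_mid and tub below 0.05 m and z of key_mid in the frame of tub below 0.035 m and angle between each of lever_long_mid, lever_short_mid, strip_mid's own z axis and vertical below 0.12 rad and linear speed of each of lever_long, lever_short, strip, key below 0.02 m/s); the robot touches nothing.
It also fails if it takes over 112 s, if anything falls off the work surface, if the arm or the gripper's body presses on something with over 40 N, if the wrist force passes 120 N, or if a joint passes its speed limit or range.

## Working session

There is one attempt and no reset: what is moved stays moved. The work goes in short steps, Python scripts to look and compute and a tool call to move; the robot and the scene stay as the last step left them, time stands still between calls to the robot, and variables do not carry over. Pictures are saved under pics/ and viewed, at most 18 in all, crops included, and the job is handed in when it is done.

Besides the shell and the picture viewer there is one more tool, called after "Request:" in YAML: its name, and indented under it one key for each argument. servo_tool: Moves the arm, as the interface text tells. Its arguments: {"type":"object","properties":{"steps":{"type":"string"},"newtons":{"type":"number"}},"required":["steps"]}

```bash
mkdir -p pics; cat > h.py <<'E'
import numpy as np, cv2
from workcell import *
def ray(cam,uv):
    m=camera_model(cam);K=np.array(m["mtx"]);d=np.array(m["dist_coeffs"]);T=np.array(m["cam_to_world"])
    p=cv2.undistortPoints(np.array(uv,float).reshape(-1,1,2),K,d).reshape(-1,2)
    return np.c_[p,np.ones(len(p))]@T[:3,:3].T, T[:3,3]
def atz(cam,uv,z):
    r,o=ray(cam,uv); return o+r*((z-o[2])/r[:,2])[:,None]
def cloud(cam,depth):
    v,u=np.mgrid[:480,:640]; r,o=ray(cam,np.stack([u,v],-1).reshape(-1,2))
    return (o+r*depth.reshape(-1,1)).reshape(480,640,3)
def save(cam,name):
    im,d=grab_frame(cam); cv2.imwrite(f"pics/{name}.png",im[:,:,::-1]); return im,d
E
python3 - <<'E'
from h import *
np.set_printoptions(precision=3,suppress=True)
Q=["lever_long_mid","key_mid","strip_mid","broad_tray","narrow_tray","tub","jig","bar_handle","lever_short_mid"]
for cam in ["top","scene"]:
    im,d=save(cam,cam+"0"); np.savez(f"{cam}0.npz",im=im,d=d)
    P=cloud(cam,d); 
    for q in Q:
        for r in pinpoint(cam,q)[:4]:
            u,v=r["point"]; i,j=int(np.clip(v,0,479)),int(np.clip(u,0,639)); print(cam,q,round(r["score"],2),np.round([u,v]),P[i,j] if d[i,j]>0 else None)
s=observe();print(s["time_s"],s["ee_pos"],np.array(s["tool_rot"]))
E
```

```text
top lever_long_mid 0.87 [280. 280.] [0.457 0.037 0.003]
top lever_long_mid 0.2 [184. 296.] [0.417 0.247 0.009]
top key_mid 0.66 [355. 295.] [ 0.427 -0.133 -0.004]
top key_mid 0.42 [385. 300.] [ 0.419 -0.2    0.006]
top key_mid 0.2 [170. 207.] [0.621 0.295 0.005]
top strip_mid 0.56 [452. 270.] [ 0.485 -0.346  0.028]
top broad_tray 0.58 [169. 206.] [0.624 0.295 0.004]
top narrow_tray 0.96 [348. 199.] [ 0.65  -0.114  0.004]
top tub 0.74 [258. 210.] [0.617 0.093 0.002]
top jig 0.83 [449. 255.] [ 0.518 -0.34   0.03 ]
top bar_handle 0.97 [431. 230.] [ 0.58  -0.304  0.   ]
top lever_short_mid 0.89 [186. 297.] [0.417 0.243 0.007]
scene lever_long_mid 0.57 [272. 270.] [0.446 0.037 0.007]
scene lever_long_mid 0.28 [444. 327.] [ 0.462 -0.36   0.029]
scene key_mid 0.67 [357. 322.] [ 0.401 -0.217  0.014]
scene key_mid 0.58 [333. 303.] [ 0.42  -0.144  0.012]
scene strip_mid 0.77 [442. 323.] [ 0.471 -0.353  0.029]
scene broad_tray 0.82 [248. 212.] [0.612 0.277 0.004]
scene narrow_tray 0.5 [334. 302.] [ 0.429 -0.143  0.011]
scene tub 0.72 [308. 232.] [0.577 0.047 0.037]
scene jig 0.63 [456. 324.] [ 0.485 -0.373  0.028]
scene bar_handle 0.91 [443. 274.] [ 0.561 -0.299  0.066]
scene lever_short_mid 0.53 [196. 247.] [0.414 0.244 0.004]
1.0 [0.176 0.6   0.231] [[-0.96   0.281 -0.   ]
 [ 0.281  0.96  -0.   ]
 [-0.    -0.    -1.   ]]
```

View pics/top0.png

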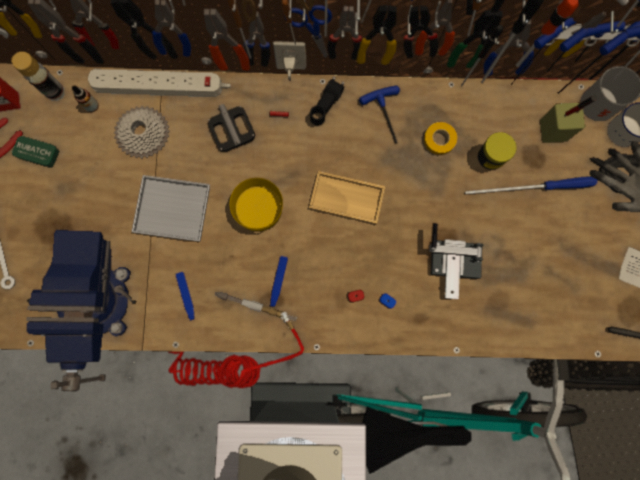

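View pics/scene0.png

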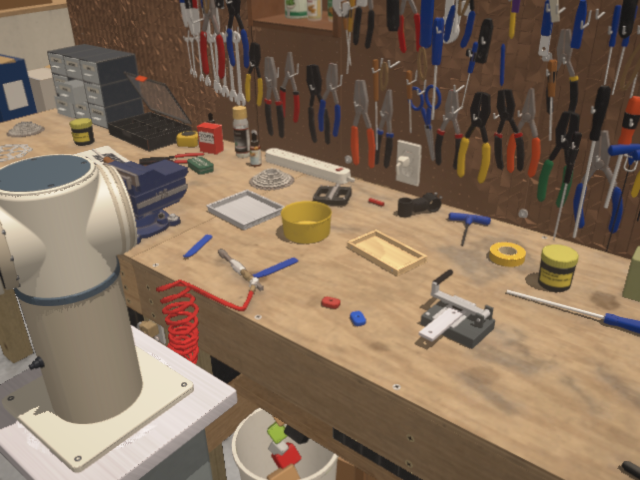

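Top view: levers are at (185,296) and (279,281), the latter beside the air gun. The red key is at (356,296) with a blue look-alike at (388,300). Broad tray is at (171,208), tub (256,205), narrow tray (347,197), and the jig (455,260) with the strip's end near (452,290).

```bash
python3 - <<'E'
from h import *
np.set_printoptions(precision=4,suppress=True)
D=np.load("top0.npz");im=D["im"];d=D["d"];hsv=cv2.cvtColor(im,cv2.COLOR_RGB2HSV);P=cloud("top",d)
def seg(name,m,box,z):
    x0,y0,x1,y1=box; k=np.zeros((480,640),np.uint8);k[y0:y1,x0:x1]=m[y0:y1,x0:x1]
    n,l,st,_=cv2.connectedComponentsWithStats(k);i=1+np.argmax(st[1:,4])
    v,u=np.where(l==i);w=atz("top",np.c_[u,v],z)
    print(name,st[i],cv2.minAreaRect((w[:,:2]*1000).astype(np.float32)),"mean",w.mean(0))
h,s,v=cv2.split(hsv)
blue=((h>100)&(h<130)&(s>150)&(v>60)).astype(np.uint8)
red=(((h<8)|(h>172))&(s>170)&(v>80)).astype(np.uint8)
seg("leverA",blue,(165,260,205,330),.007);seg("leverB",blue,(262,245,300,315),.007)
seg("key",red,(340,280,372,310),.012)
grey=((s<60)&(v>90)).astype(np.uint8)
seg("broad",grey,(125,170,215,250),.016)
seg("strip",((s<50)&(v>150)).astype(np.uint8),(440,270,466,305),.028)
yel=((h>20)&(h<32)&(s>190)).astype(np.uint8)
seg("tub",yel,(220,170,290,240),.057)
ply=((h>10)&(h<25)&(s>80)&(v>175)).astype(np.uint8)
seg("narrow",ply,(300,165,392,230),.016)
E
python3 - <<'E'
import cv2,numpy as np
a=cv2.imread('pics/top0.png')
A=cv2.resize(a[245:325,160:310],None,fx=5,fy=5,interpolation=2)
B=cv2.resize(a[215:310,400:500],None,fx=4,fy=4,interpolation=2)
B=cv2.copyMakeBorder(B,0,20,0,0,0) ; 
cv2.imwrite('pics/cropA.png',np.vstack([cv2.resize(A,(560,298)),cv2.resize(B[:380],(560,300))[:, :]]) if 0 else np.hstack([cv2.resize(A,(400,213)).repeat(1,0),cv2.resize(a[215:310,400:500],(224,213),interpolation=2)]))
E
```

```text
leverA [177 273  16  46 298] ((418.1065368652344, 244.75892639160156), (104.98008728027344, 14.789715766906738), 18.95844078063965) mean [0.4205 0.2456 0.007 ]
leverB [271 257  16  49 315] ((454.1210632324219, 40.916053771972656), (15.243511199951172, 110.81389617919922), 78.42716217041016) mean [0.4561 0.0406 0.007 ]
key [348 290  16  12 151] ((424.9516906738281, -133.6505889892578), (22.6348876953125, 34.709571838378906), 12.425715446472168) mean [ 0.4248 -0.1337  0.012 ]
broad [ 132  176   77   65 3770] ((614.2759399414062, 287.9078369140625), (153.09268188476562, 132.9709930419922), 83.44393157958984) mean [0.6122 0.2872 0.016 ]
strip [445 270  18  29 378] ((455.47454833984375, -347.62225341796875), (33.67460250854492, 65.9078369140625), 80.83782196044922) mean [ 0.4555 -0.3469  0.028 ]
tub [ 229  178   54   53 2233] ((618.8295288085938, 92.67327880859375), (117.78756713867188, 116.73554229736328), 1.5027647018432617) mean [0.6187 0.0921 0.057 ]
narrow [ 313  177   67   45 1674] ((645.1084594726562, -111.2958984375), (155.3509521484375, 73.27599334716797), 76.9718017578125) mean [ 0.6441 -0.1123  0.016 ]
```

View pics/cropA.png

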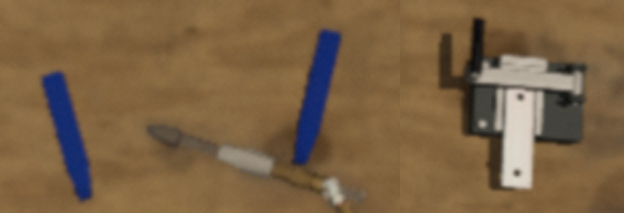

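```bash
cat >> h.py <<'E'
def go(x,y,z,ty,frm=None):
    """twist options, and tool-axis shift after the twist, to reach xyz with closing axis at angle ty (deg)"""
    s=observe();p=np.array(s["ee_pos"]);R=np.array(s["tool_rot"]);a=np.degrees(np.arctan2(R[1,1],R[0,1]))
    if frm is not None: p=np.array(frm[:3]);a=frm[3]
    q1=np.degrees(np.arctan2(y,x))
    for t in (ty,ty+180,ty-180):
        q6=q1-t
        if abs(q6)>140: continue
        tw=a-t; c=np.radians(t); Y=np.array([np.cos(c),np.sin(c),0]); Z=np.array([0,0,-1.]);X=np.cross(Y,Z)
        dp=np.array([x,y,z])-p
        print(f"ty {t:.1f} twist {tw:.1f} q6 {q6:.0f} shift cm",np.round([dp@X*100,dp@Y*100,dp@Z*100],2), "t",s["time_s"])
E
python3 -c "
from h import *
go(.4195,.2452,.12,109)"
```

```text
ty 109.0 twist -35.3 q6 -79 shift cm [-11.52 -41.47  11.13] t 1.0
ty -71.0 twist 144.7 q6 101 shift cm [11.52 41.47 11.13] t 1.0
```

Request:
servo_tool:
  steps: "0.5 0 0 0 -8.8;0.5 0 0 0 -8.8;0.5 0 0 0 -8.8;0.5 0 0 0 -8.9;0.5 -1.2 -4.2 0 0;0.5 -1.2 -4.2 0.5 0;0.5 -1.2 -4.2 1 0;0.5 -1.2 -4.2 1 0;0.5 -1.2 -4.2 1.5 0;0.5 -1.2 -4.2 1.5 0;0.5 -1.2 -4.2 1.5 0;0.5 -1.2 -4.2 1.5 0;0.5 -1.2 -4.2 1.5 0;0.5 -0.7 -3.7 1.1 0;0.5 0 0 0 0"
  newtons: 40

```text
time_s: 2.88
ee_pos: [0.4199, 0.2428, 0.1196]
tool_rot: [[-0.947, -0.322, -0.001], [-0.322, 0.947, -0.001], [0.001, -0.0, -1.0]]
wrist_force: [0.1, -0.4, 0.1]
width: 0.496
finger_force: 0.0
```

```bash
python3 - <<'E'
from h import *
s=observe();print(s["ee_pos"],s["time_s"],s["width"])
im,d=save("wrist","w1")
hsv=cv2.cvtColor(im,cv2.COLOR_RGB2HSV);h,S,v=cv2.split(hsv)
m=((h>100)&(h<130)&(S>150)&(v>50)).astype(np.uint8)
n,l,st,_=cv2.connectedComponentsWithStats(m);i=1+np.argmax(st[1:,4]);vv,uu=np.where(l==i)
w=atz("wrist",np.c_[uu,vv],.006);print(st[i],cv2.minAreaRect((w[:,:2]*1000).astype(np.float32)))
print(pinpoint("wrist","lever_long_mid")[:2])
go(.4195,.2452,.003,109)
E
```

```text
[0.4198622  0.24282018 0.11964373] 2.875 0.4960614476059197
[  12  113   58  143 3309] ((455.57330322265625, 41.72434997558594), (17.645280838012695, 113.09937286376953), 78.13133239746094)
[{'point': [43.4, 187.6], 'score': 0.6}]
ty 109.0 twist -0.1 q6 -79 shift cm [-1.000e-02  4.000e-02  1.174e+01] t 2.975
ty -71.0 twist 179.9 q6 101 shift cm [ 1.000e-02 -4.000e-02  1.174e+01] t 2.975
```

View pics/w1.png

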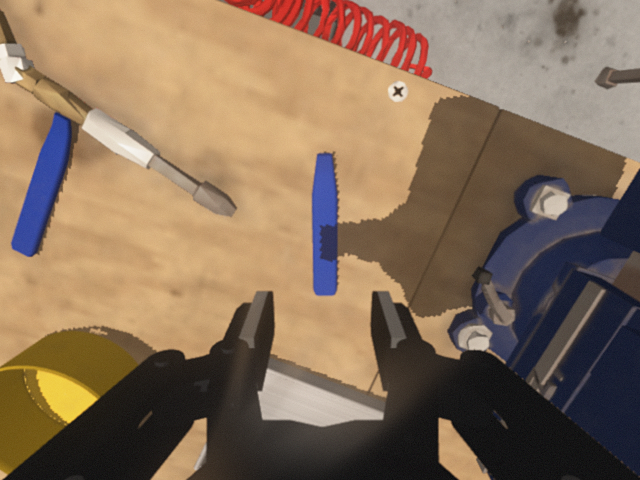

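```bash
python3 - <<'E'
from h import *
im=cv2.imread("pics/w1.png");hsv=cv2.cvtColor(im,cv2.COLOR_BGR2HSV);h,S,v=cv2.split(hsv)
m=((h>100)&(h<130)&(S>150)&(v>40)).astype(np.uint8);n,l,st,_=cv2.connectedComponentsWithStats(m);i=l[190,325];vv,uu=np.where(l==i)
w=atz("wrist",np.c_[uu,vv],.006);print(st[i],cv2.minAreaRect((w[:,:2]*1000).astype(np.float32)))
E
```

```text
[ 313  172   23  122 1547] ((423.696044921875, 247.72952270507812), (95.29005432128906, 16.392345428466797), 19.497922897338867)
```

Request:
servo_tool:
  steps: "0.5 0.1 0.3 3 0;0.5 0 0 3 0;0.5 0 0 3 0;0.5 0 0 2.0 0;0.5 0 0 0.5 0;0.5 0 0 0.1 0;0 0 0 0 0;0 0 0 0 0;0 0 0 0 0;0 0 0 0 0;0 0 0 0 0;0 0 0 -1.5 0;0 0 0 -3 0;0 0 0 -4 0;0 0 0 0 0"

```text
time_s: 4.85
ee_pos: [0.4194, 0.2484, 0.0928]
tool_rot: [[-0.946, -0.325, 0.006], [-0.325, 0.946, 0.003], [-0.006, 0.001, -1.0]]
wrist_force: [0.1, -0.1, -0.6]
width: -0.0
finger_force: 0.0
```

```bash
python3 - <<'E'
from h import *
s=observe();print(s["joints"][5])
import math
a=math.radians(-6.6);c=np.array([.6135,.2875]);X=np.array([math.cos(a),math.sin(a)])
for k in(.028,-.028):
    p=c+k*X;print(k,p);go(*p,.09,-6.6)
E
```

```text
-1.391747668207384
0.028 [0.64131444 0.28428176]
ty -6.6 twist 115.6 q6 31 shift cm [ 6.12 21.63  0.28] t 4.85
-0.028 [0.58568556 0.29071824]
ty -6.6 twist 115.6 q6 33 shift cm [ 6.12 16.03  0.28] t 4.85
```

```bash
python3 - <<'E'
from h import *
im,d=save("wrist","w2");s=observe();print(s["ee_pos"])
hsv=cv2.cvtColor(im,cv2.COLOR_RGB2HSV);h,S,v=cv2.split(hsv)
m=((h>100)&(h<130)&(S>120)&(v>30)).astype(np.uint8);n,l,st,_=cv2.connectedComponentsWithStats(m)
for i in range(1,n):
    if st[i,4]>900:
        vv,uu=np.where(l==i);w=atz("wrist",np.c_[uu,vv],.006);print(st[i],cv2.minAreaRect((w[:,:2]*1000).astype(np.float32)))
E
```

```text
[0.41843139 0.24783477 0.09131257]
[   0  109   33  150 2784] ((449.46783447265625, 45.00542068481445), (18.636789321899414, 103.17818450927734), 84.0365219116211)
[ 350  154   28  109 2145] ((389.1597900390625, 265.7598571777344), (72.07923889160156, 17.312437057495117), 23.107629776000977)
[ 509  226  131  175 4041] ((414.821044921875, 426.79290771484375), (50.800811767578125, 155.43235778808594), 76.77758026123047)
[ 520  288  120  126 2329] ((441.8968505859375, 450.0402526855469), (42.189842224121094, 113.78096008300781), 76.5711898803711)
[ 572  324   68  119 2191] ((459.9317626953125, 499.91363525390625), (27.589223861694336, 112.10783386230469), 89.76009368896484)
[ 592  385   48   95 1974] ((505.60321044921875, 537.835205078125), (107.82562255859375, 39.136070251464844), 35.62001037597656)
```

View pics/w2.png

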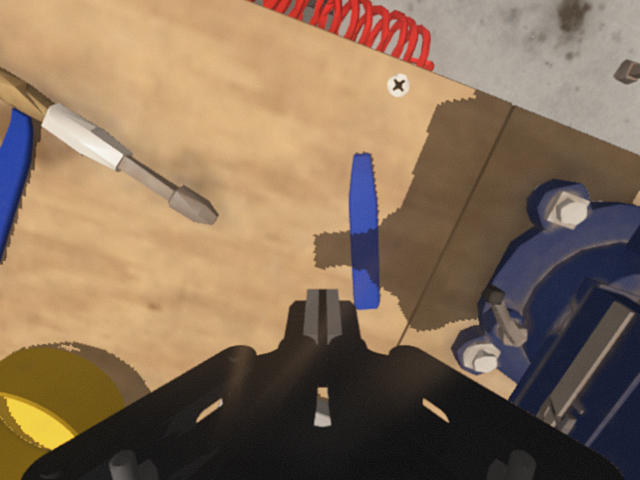

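The gripper missed: it closed too high and nudged the lever, which now spans (362,153)–(368,308) in the wrist image. I'll re-aim and check the height before closing.

```bash
python3 - <<'E'
from h import *
e=atz("wrist",[[362,153],[368,308],[350,200],[378,200],[352,260],[380,260]],.006);print(e.round(4))
c=e[:2].mean(0);ang=np.degrees(np.arctan2(*(e[1]-e[0])[1::-1]));print(c,ang,np.linalg.norm(e[1]-e[0]))
go(c[0],c[1],.03,ang+90)
print(camera_model("wrist")["mtx"])
E
```

```text
[[0.355  0.2522 0.006 ]
 [0.4549 0.2949 0.006 ]
 [0.3852 0.2555 0.006 ]
 [0.3794 0.2725 0.006 ]
 [0.4239 0.2712 0.006 ]
 [0.4177 0.2892 0.006 ]]
[0.4049371  0.27354873 0.006     ] 23.19596539021243 0.10860650795317027
ty 113.2 twist -4.2 q6 -79 shift cm [0.23 2.9  6.13] t 4.9
ty -66.8 twist 175.8 q6 101 shift cm [-0.23 -2.9   6.13] t 4.9
[[361.81435501   0.         322.11545286]
 [  0.         361.81435501 234.80119083]
 [  0.           0.           1.        ]]
```

Request:
servo_tool:
  steps: "0.6 0.2 1.5 0 -4.2;0.6 0 1.4 2 0;0.6 0 0 2.5 0;0.6 0 0 2.0 0;0.6 0 0 1 0;0.6 0 0 0.7 0;0.6 0 0 0 0;0.6 0 0 0 0"

```text
time_s: 5.9
ee_pos: [0.4055, 0.2739, 0.0078]
tool_rot: [[-0.919, -0.394, 0.001], [-0.394, 0.919, 0.0], [-0.001, 0.0, -1.0]]
wrist_force: [0.3, -1.0, 0.5]
width: 0.602
finger_force: 0.0
```

Request:
servo_tool:
  steps: "0.5 0 0 0.4 0;0.4 0 0 0.1 0;0.3 0 0 0 0;0 0 0 0 0;0 0 0 0 0;0 0 0 0 0;0 0 0 0 0"

```text
time_s: 6.78
ee_pos: [0.4051, 0.2738, 0.0025]
tool_rot: [[-0.919, -0.394, 0.0], [-0.394, 0.919, 0.0], [-0.0, 0.0, -1.0]]
wrist_force: [-2.6, 0.5, 5.4]
width: 0.194
finger_force: 39.3
```

Request:
servo_tool:
  steps: "0 0 0 -1 0;0 0 0 -2 10;0 0 0 -2 10;0 0 0 -2 10;0 0 0 -1 10;0 0 0 0 10;0 0 0 0 10;0 0 0 0 10;0 0 0 0 10;0 0 0 0 10;0 0 0 0 10;0 0 0 0 10;0 0 0 0 9.8;0 0 0 0 0"

```text
time_s: 8.52
ee_pos: [0.4052, 0.2737, 0.0826]
tool_rot: [[0.114, 0.994, 0.0], [0.994, -0.114, 0.0], [0.0, 0.0, -1.0]]
wrist_force: [0.5, 0.3, -0.3]
width: 0.189
finger_force: 39.1
```

```bash
python3 - <<'E'
from h import *
print(observe()["width"])
go(.6413,.2843,.06,-6.6)
E
```

```text
0.18945936009427602
ty -6.6 twist 0.1 q6 31 shift cm [ 3.77 23.34  2.26] t 8.525
```

Request:
servo_tool:
  steps: "0 0.8 4.5 0 0;0 0.8 4.5 0 0;0 0.8 4.5 0 0;0 0.8 4.5 0 0;0 0.6 4.0 0 0;0 0 1.3 0.8 0;0 0 0 0 0;0 0 0 0 0"

```text
time_s: 9.52
ee_pos: [0.639, 0.2844, 0.0737]
tool_rot: [[0.114, 0.993, -0.002], [0.993, -0.114, -0.001], [-0.001, -0.002, -1.0]]
wrist_force: [-0.7, 0.1, -0.6]
width: 0.192
finger_force: 39.1
```

```bash
python3 - <<'E'
from h import *
s=observe();print(s["ee_pos"],s["width"])
save("wrist","w3")
E
```

```text
[0.63903453 0.2843707  0.07374307] 0.19164512477429946
```

View pics/w3.png

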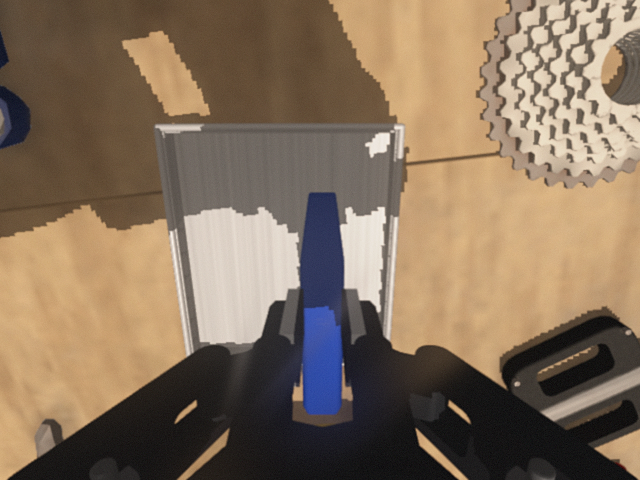

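The lever is held across (320,300) above the tray, whose visible corners are (157,126) and (402,126). Lever and tray look parallel.

```bash
python3 - <<'E'
from h import *
np.set_printoptions(precision=4,suppress=True)
t=atz("wrist",[[322,193],[322,412]],.078);c=atz("wrist",[[157,126],[402,126],[190,350],[390,350]],.016)
print(t,c)
import math
a=math.radians(-6.6);X=np.array([math.cos(a),math.sin(a)]);Y=np.array([-X[1],X[0]]);o=np.array([.6135,.2875])
for p in [*t,*c]: print((p[:2]-o)@X,(p[:2]-o)@Y)
E
```

```text
[[0.645  0.3368 0.078 ]
 [0.6326 0.2297 0.078 ]] [[0.5602 0.3699 0.016 ]
 [0.6897 0.3548 0.016 ]
 [0.5451 0.2297 0.016 ]
 [0.6756 0.2149 0.016 ]]
0.025623628871260615 0.05254381891566722
0.02560134532556623 -0.0552019418769576
-0.06246532695011772 0.07575583943100865
0.06800528375344257 0.07559494141468462
-0.06127541609112686 -0.06530594458718268
0.07003408984231559 -0.06500656715413422
```

Request:
servo_tool:
  steps: "0 0 0.3 2 0;0 0 0 2 0;0 0 0 1.5 0;0 0 0 0.8 0;0 0 0 0.2 0;0 0 0 0 0"

```text
time_s: 10.32
ee_pos: [0.6442, 0.2844, 0.0095]
tool_rot: [[0.115, 0.993, 0.0], [0.993, -0.115, 0.0], [0.0, 0.0, -1.0]]
wrist_force: [-0.1, 0.4, 0.2]
width: 0.194
finger_force: 39.1
```

Request:
servo_tool:
  steps: "0 0 0 0.3 0;0 0 0 0 0;0.35 0 0 0 0;0.35 0 0 0 0;0.35 0 0 -1 0;0.35 0 0 -3 0;0.35 0 0 -4 0;0.35 0 0 -1 0;0.35 0 0 0 0"

```text
time_s: 11.45
ee_pos: [0.6443, 0.2844, 0.0973]
tool_rot: [[0.115, 0.993, 0.002], [0.993, -0.115, 0.001], [0.001, 0.001, -1.0]]
wrist_force: [-0.3, 0.7, -0.3]
width: 0.351
finger_force: 0.0
```

```bash
python3 - <<'E'
from h import *
s=observe();print(s["ee_pos"])
im,d=save("wrist","w4")
go(.4555,.0415,.05,78.3)
E
```

```text
[0.64430429 0.2844251  0.09729016]
ty 78.3 twist -84.9 q6 -73 shift cm [ 13.49 -27.57   4.6 ] t 11.5
ty -101.7 twist 95.1 q6 107 shift cm [-13.49  27.57   4.6 ] t 11.5
```

View pics/w4.png

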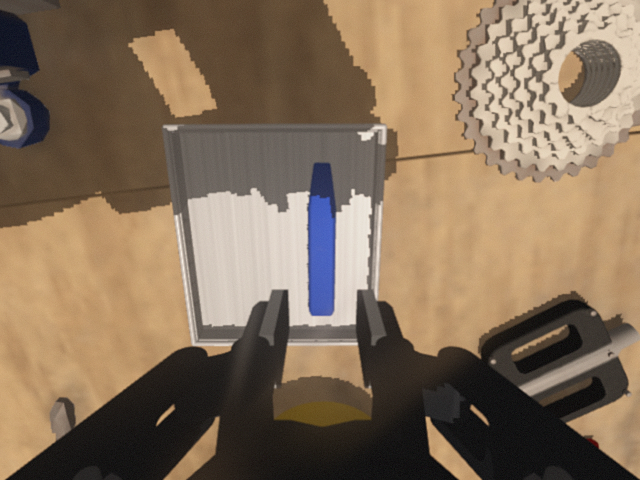

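Lever A lies flat in the right part of the tray, at (322,240). Next is lever B.

Request:
servo_tool:
  steps: "0.6 0 0 0 -10.6;0.6 0 0 0 -10.6;0.6 0 0 0 -10.6;0.6 0 0 0 -10.6;0.6 0 0 0 -10.6;0.6 0 0 0 -10.6;0.6 0 0 0 -10.6;0.6 0 0 0 -10.7;0.6 2 -4.2 0 0;0.6 2 -4.2 0 0;0.6 2 -4.2 0 0;0.6 2 -4.2 0 0;0.6 2 -4.2 0 0;0.6 2 -4.2 0 0;0.6 1 -2.4 1 0;0.6 0 0 0 0;0.6 0 0 0 0"

```text
time_s: 13.62
ee_pos: [0.461, 0.0407, 0.086]
tool_rot: [[-0.979, 0.203, -0.0], [0.203, 0.979, 0.0], [0.0, 0.0, -1.0]]
wrist_force: [0.7, 0.0, -0.5]
width: 0.599
finger_force: 0.0
```

```bash
cat >> h.py <<'E'
def blob(im,lo,hi,z,seed=None,smin=150,vmin=40,mina=800,cam="wrist"):
    h,S,v=cv2.split(cv2.cvtColor(im,cv2.COLOR_RGB2HSV));m=(((h>=lo)&(h<=hi)) if lo<hi else ((h>=lo)|(h<=hi)))&(S>smin)&(v>vmin)
    n,l,st,_=cv2.connectedComponentsWithStats(m.astype(np.uint8))
    for i in range(1,n):
        if st[i,4]>mina:
            vv,uu=np.where(l==i);w=atz(cam,np.c_[uu,vv],z);print(st[i],np.round(np.hstack([np.r_[a] for a in cv2.minAreaRect((w[:,:2]*1000).astype(np.float32))]),1))
E
python3 - <<'E'
from h import *
s=observe();print(s["ee_pos"])
im,d=save("wrist","w5")
blob(im,100,130,.006)
go(.4605,.0405,.02,78.3)
P=cloud("wrist",d);print(np.nanmax(P[0:250,100:540,2][d[0:250,100:540]>0]))
E
```

```text
[0.46103296 0.04073102 0.0859536 ]
[ 306  150   27   55 1014] [417.3  46.9  15.7  34.3  84.3]
[307 245  25  60 941] [481.8  34.5  16.3  43.5  78.7]
ty 78.3 twist 0.0 q6 -73 shift cm [ 0.07 -0.06  6.61] t 13.675
ty -101.7 twist 180.0 q6 107 shift cm [-0.07  0.06  6.61] t 13.675
0.025358736113721442
```

View pics/w5.png

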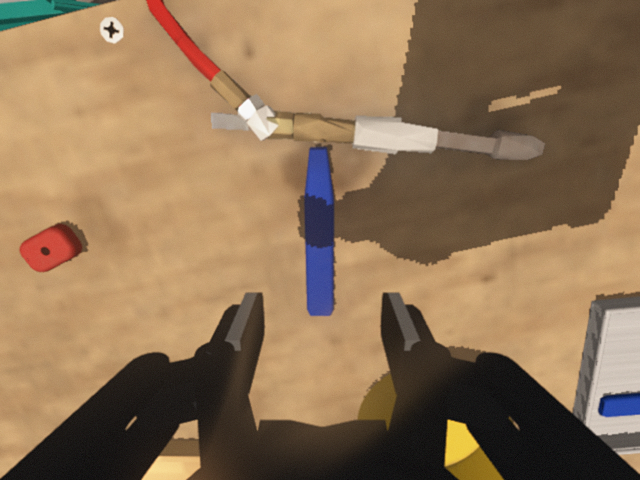

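Lever B runs from (319,148) to (320,316), clear of the air gun and centred between the fingers.

Request:
servo_tool:
  steps: "0.6 0 0 3 0;0.6 0 0 2.5 0;0.6 0 0 1.5 0;0.6 0 0 0.8 0;0.4 0 0 0.4 0;0.3 0 0 0 0;0.3 0 0 0 0;0 0 0 0 0;0 0 0 0 0;0 0 0 0 0"

```text
time_s: 14.92
ee_pos: [0.4609, 0.0404, 0.0049]
tool_rot: [[-0.979, 0.203, 0.001], [0.203, 0.979, 0.0], [-0.001, 0.0, -1.0]]
wrist_force: [-0.9, 0.4, 5.6]
width: 0.164
finger_force: 36.4
```

Request:
servo_tool:
  steps: "0 0 0 0 0;0 0 0 -1 0;0 0 0 -2 10.6;0 0 0 -3 10.6;0 0 0 -2 10.6;0 0 0 -1 10.6;0 0 0 0 10.6;0 0 0 0 10.6;0 0 0 0 10.6;0 0 0 0 10.7;0 0 0 0 0"

```text
time_s: 16.3
ee_pos: [0.4606, 0.0404, 0.0948]
tool_rot: [[0.114, 0.994, 0.0], [0.994, -0.114, 0.0], [0.0, 0.0, -1.0]]
wrist_force: [0.6, -0.2, -0.2]
width: 0.167
finger_force: 34.9
```

```bash
python3 - <<'E'
from h import *
import math
a=math.radians(-6.6);X=np.array([math.cos(a),math.sin(a)]);Y=np.array([-X[1],X[0]]);o=np.array([.6168,.2871])
im,d=save("wrist","w6");s=observe();print(s["ee_pos"],s["width"])
blob(im,100,130,s["ee_pos"][2]+.003)
p=o-.026*X+0.005*Y
print(p);go(*p,.06,-6.6)
E
```

```text
[0.46055256 0.04039362 0.09472289] 0.16170155067490846
[ 304  302   38  100 2945] [457.9  18.   53.7  17.5  83.5]
[0.59154699 0.29505523]
ty -6.6 twist 0.2 q6 33 shift cm [26.8  10.09  3.47] t 16.35
```

View pics/w6.png

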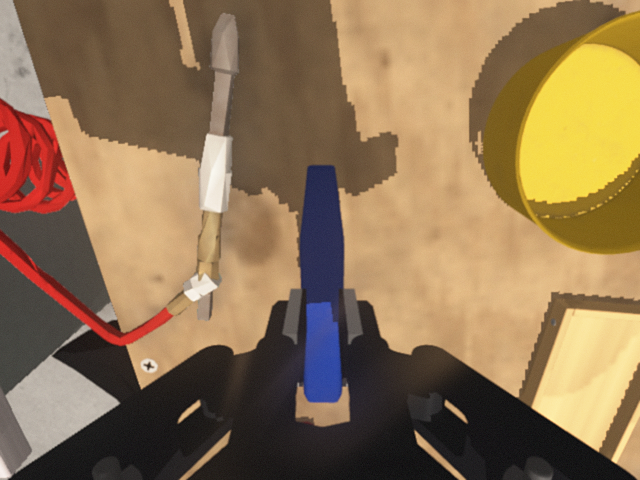

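Lever B is held, with its ends at (320,166) and (322,402).

Request:
servo_tool:
  steps: "0 4.3 1.7 0 0;0 4.3 1.7 0 0;0 4.3 1.7 0 0;0 4.3 1.7 0 0;0 4.3 1.7 0 0;0 3.2 1.2 0 0;0 1 0.4 1 0;0 0 0 2 0;0 0 0 0 0;0 0 0 0 0"

```text
time_s: 17.6
ee_pos: [0.5899, 0.2828, 0.0638]
tool_rot: [[0.116, 0.993, -0.001], [0.993, -0.116, -0.001], [-0.001, -0.001, -1.0]]
wrist_force: [1.0, -0.1, 0.2]
width: 0.163
finger_force: 34.9
```

```bash
python3 - <<'E'
from h import *
import math
a=math.radians(-6.6);X=np.array([math.cos(a),math.sin(a)]);Y=np.array([-X[1],X[0]]);o=np.array([.6168,.2871])
im,d=save("wrist","w7");s=observe();print(s["ee_pos"],s["width"])
zl=s["ee_pos"][2]+.003
h,S,v=cv2.split(cv2.cvtColor(im,cv2.COLOR_RGB2HSV));m=((h>100)&(h<130)&(S>100)&(v>25)).astype(np.uint8)
n,l,st,_=cv2.connectedComponentsWithStats(m)
for i in range(1,n):
    if st[i,4]>600:
        vv,uu=np.where(l==i)
        for z in (.01,zl):
            w=atz("wrist",np.c_[uu,vv],z)[:,:2]-o; print(st[i],round(z,3),"X",np.round([(w@X).min(),(w@X).max()],4),"Y",np.round([(w@Y).min(),(w@Y).max()],4))
E
```

```text
[0.59036515 0.28317292 0.06435309] 0.16644183927028514
[   0    0  112   38 2533] 0.01 X [-0.1838 -0.1285] Y [0.1111 0.1278]
[   0    0  112   38 2533] 0.067 X [-0.1377 -0.0986] Y [0.1005 0.1124]
[ 392  157   41  176 5003] 0.01 X [0.0172 0.0357] Y [-0.0559  0.0527]
[ 392  157   41  176 5003] 0.067 X [0.0046 0.0177] Y [-0.0178  0.0592]
[ 301  166   42  236 8353] 0.01 X [-0.039  -0.0131] Y [-0.1104  0.048 ]
[ 301  166   42  236 8353] 0.067 X [-0.0352 -0.0168] Y [-0.0564  0.0558]
```

Request:
servo_tool:
  steps: "0 0 0 2 0;0 0 0 2 0;0 0 0 1 0;0 0 0 0.5 0;0 0 0 0.1 0;0 0 0 0 0;0.32 0 0 0 0;0.32 0 0 0 0;0.32 0 0 -1 0;0.32 0 0 -3 0;0.32 0 0 -4 0;0.32 0 0 0 0;0.32 0 0 0 0"

```text
time_s: 19.27
ee_pos: [0.5903, 0.284, 0.0886]
tool_rot: [[0.115, 0.993, 0.0], [0.993, -0.115, 0.0], [0.0, 0.0, -1.0]]
wrist_force: [-0.1, -0.7, -1.0]
width: 0.318
finger_force: 0.0
```

```bash
python3 - <<'E'
from h import *
im,d=save("wrist","w8");s=observe();print(s["ee_pos"],s["width"])
blob(im,100,130,.009,vmin=30,smin=100)
go(.4248,-.1337,.06,12.4);go(.4248,-.1337,.06,-77.6)
E
```

```text
[0.58990458 0.2837787  0.08780737] 0.3206487347199885
[   0    0  140   58 4362] [464.2 427.1  22.4  81.9  88.5]
[ 309  147   28  168 4192] [590.4 289.9 113.4  17.7  83.9]
[ 385  154   35  160 4024] [641.9 282.2 108.6  18.   83.1]
ty 12.4 twist -19.0 q6 -30 shift cm [-37.23 -25.09   2.78] t 19.325
ty -77.6 twist 71.0 q6 60 shift cm [-25.09  37.23   2.78] t 19.325
ty 102.4 twist -109.0 q6 -120 shift cm [ 25.09 -37.23   2.78] t 19.325
```

View pics/w8.png

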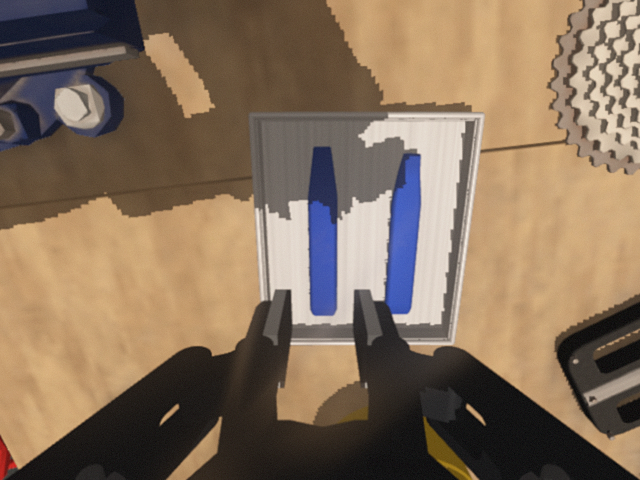

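Both levers lie flat side by side at (322,230) and (403,235). Next is the red key.

Request:
servo_tool:
  steps: "0.6 0 0 -0.5 -9.5;0.6 0 0 0 -9.5;0.6 -4.1 -2.8 0 0;0.6 -4.1 -2.8 0 0;0.6 -4.1 -2.8 0 0;0.6 -4.1 -2.8 0 0;0.6 -4.1 -2.8 0 0;0.6 -4.1 -2.8 0 0;0.6 -4.1 -2.8 0 0;0.6 -4.1 -2.8 0.5 0;0.6 -3.3 -2.0 0.5 0;0.6 -1.1 -0.7 0.5 0;0.6 0 0 0 0;0.6 0 0 0 0"

```text
time_s: 21.08
ee_pos: [0.4254, -0.1323, 0.0781]
tool_rot: [[-0.215, 0.977, -0.0], [0.977, 0.215, 0.0], [0.0, -0.0, -1.0]]
wrist_force: [0.6, 0.6, -0.2]
width: 0.6
finger_force: 0.0
```

```bash
python3 - <<'E'
from h import *
im,d=save("wrist","w9");s=observe();print(s["ee_pos"],s["width"])
blob(im,170,8,.01,vmin=40,smin=130)
go(.4248,-.1337,.01,12.4)
E
```

```text
[ 0.42551312 -0.13219194  0.07826191] 0.5993912853690985
[ 303  226   39   57 1955] [ 425.7 -134.1   23.5   37.7   13.4]
ty 12.4 twist 0.1 q6 -30 shift cm [-0.13 -0.1   6.83] t 21.125
```

View pics/w9.png

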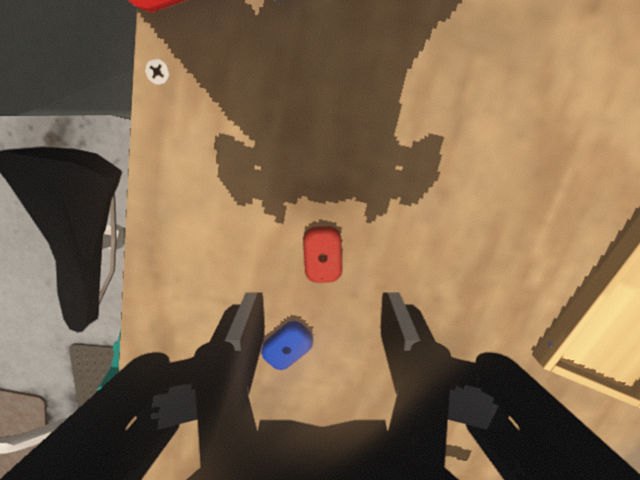

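The red key is centred at (322,255). The blue look-alike at (287,345) is clear of the fingers' path.

Request:
servo_tool:
  steps: "0.6 -0.1 0 3 0;0.6 -0.1 0 2 0;0.6 0 0 1.5 0;0.5 0 0 0.6 0;0.5 0 0 0.2 0;0.4 0 0 0 0;0 0 0 0 0;0 0 0 0 0;0 0 0 0 0;0 0 0 -2 0;0 0 0 -3 0;0 0 0 -3 0;0 0 0 -3 0;0 0 0 0 0"

```text
time_s: 22.88
ee_pos: [0.4271, -0.1357, 0.1174]
tool_rot: [[-0.214, 0.977, 0.005], [0.977, 0.214, -0.002], [-0.003, 0.004, -1.0]]
wrist_force: [-0.4, 0.1, -0.2]
width: 0.252
finger_force: 39.4
```

```bash
python3 - <<'E'
from h import *
s=observe();print(s["ee_pos"],s["width"])
go(.619,.092,.10,12.4)
E
```

```text
[ 0.42705581 -0.13567646  0.11737733] 0.2521355332374004
ty 12.4 twist -0.0 q6 -4 shift cm [18.11 23.64  1.74] t 22.875
```

Request:
servo_tool:
  steps: "0 3.2 4.2 0 0;0 3.2 4.2 0 0;0 3.2 4.2 0 0;0 3.2 4.2 0 0;0 3.2 4.2 0 0;0 1.7 2.2 0 0;0 0.4 0.4 1 0;0 0 0 3 0;0 0 0 3 0;0 0 0 2 0;0 0 0 0 0;0 0 0 0 0;0.45 0 0 0 0;0.45 0 0 0 0;0.45 0 0 -2 0;0.45 0 0 -4 0;0.45 0 0 -4 0;0.45 0 0 0 0;0.45 0 0 0 0"

```text
time_s: 25.25
ee_pos: [0.6171, 0.0923, 0.1261]
tool_rot: [[-0.214, 0.977, 0.001], [0.977, 0.214, 0.0], [-0.0, 0.001, -1.0]]
wrist_force: [-0.0, -0.4, -0.2]
width: 0.447
finger_force: 0.0
```

```bash
python3 - <<'E'
from h import *
im,d=save("wrist","w10");s=observe();print(s["ee_pos"],s["width"])
blob(im,170,8,.012,vmin=40,smin=130,mina=300)
# jig pose from saved top picture: strip edges
D=np.load("top0.npz");P=cloud("top",D["d"]);im=D["im"];hsv=cv2.cvtColor(im,cv2.COLOR_RGB2HSV)
m=((hsv[:,:,1]<50)&(hsv[:,:,2]>150)).astype(np.uint8);k=np.zeros_like(m);k[278:305,440:466]=m[278:305,440:466]
v,u=np.where(k);w=atz("top",np.c_[u,v],.028);print(cv2.minAreaRect((w[:,:2]*1000).astype(np.float32)))
z=P[...,2];b=(z>.05)&(z<.08);b[:, :415]=0;b[:,490:]=0;b[:222]=0;b[300:]=0
v,u=np.where(b);print(len(v),P[v,u].mean(0) if len(v) else 0)
E
```

```text
[0.61663321 0.09227812 0.12515039] 0.44885643377215567
[ 308  208   32   45 1222] [617.3  92.1  22.3  34.7  15.5]
[565 304  37  51 855] [844.3  53.9  47.5  15.3  87.9]
((445.3044738769531, -344.4481506347656), (28.640785217285156, 44.938621520996094), 88.61895751953125)
156 [ 0.55098896 -0.30331365  0.0637317 ]
```

```bash
python3 -c "
from h import *
go(.49,-.335,.2,-97)"
```

```text
ty -97.0 twist 109.4 q6 63 shift cm [-7.36 43.95 -7.48] t 25.3
ty 83.0 twist -70.6 q6 -117 shift cm [  7.36 -43.95  -7.48] t 25.3
```

Request:
servo_tool:
  steps: "0.5 0 0 -2 10.6;0.5 0 0 -2 10.6;0.5 0 0 -2 10.6;0.5 0 0 -1.5 10.6;0.5 0 0 0 10.6;0.5 0 0 0 10.6;0.5 0 0 0 10.6;0.5 0 0 0 10.6;0.5 0 0 0 10.6;0.5 0 0 0 10.6;0.5 -0.8 4.8 0 3.4;0.5 -0.8 4.8 0 0;0.5 -0.8 4.8 0 0;0.5 -0.8 4.8 0 0;0.5 -0.8 4.8 0 0;0.5 -0.8 4.8 0 0;0.5 -0.8 4.8 0 0;0.5 -0.8 4.8 0 0;0.5 -0.9 5.3 0 0;0.5 0 0 0 0"

```text
time_s: 27.8
ee_pos: [0.4925, -0.3359, 0.199]
tool_rot: [[0.992, -0.126, -0.002], [-0.126, -0.992, 0.001], [-0.002, -0.0, -1.0]]
wrist_force: [0.5, 1.0, -0.1]
width: 0.502
finger_force: 0.0
```

```bash
python3 - <<'E'
from h import *
s=observe();im,d=save("wrist","w11");np.savez("w11.npz",im=im,d=d,P=cloud("wrist",d));print(s["ee_pos"],s["tool_rot"])
for q in ("bar_handle","strip_mid","jig"):
    for r in pinpoint("wrist",q)[:2]: print(q,r, atz("wrist",[r["point"]],{"bar_handle":.062,"strip_mid":.025,"jig":0.}[q]))
E
```

```text
[ 0.49253364 -0.33594141  0.19899984] [[ 9.91975741e-01 -1.26416168e-01 -1.75542874e-03]
 [-1.26415220e-01 -9.91977208e-01  6.41654282e-04]
 [-1.82246077e-03 -4.14592572e-04 -9.99998253e-01]]
bar_handle {'point': [267.0, 131.9], 'score': 0.84} [[ 0.56638854 -0.30059377  0.062     ]]
strip_mid {'point': [335.7, 218.2], 'score': 0.84} [[ 0.48336673 -0.34322426  0.025     ]]
jig {'point': [335.6, 170.8], 'score': 0.72} [[ 0.5225415  -0.34806341  0.        ]]
```

View pics/w11.png

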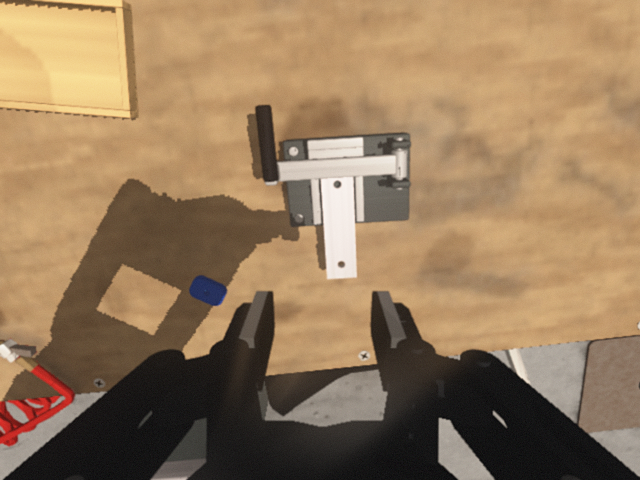

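The wrist view shows the strip from (337,178) to (341,278). The handle rod runs from (263,106) to (270,183), and the narrow tray is at upper left.

```bash
python3 - <<'E'
from h import *
np.set_printoptions(precision=4,suppress=True)
e=atz("wrist",[[326,279],[357,278],[321.5,178],[353.5,178]],.028);h=atz("wrist",[[264,107],[270,183]],.064)
print(e,h)
a=(e[0]+e[1])/2;b=(e[2]+e[3])/2
t=b-a;ang=np.arctan2(t[1],t[0]);hd=h[0]-h[1];ah=np.arctan2(hd[1],hd[0]);print(np.degrees([ang,ah]))
for y in (ang,ah,(ang+ah)/2):
    X=np.array([np.cos(y),np.sin(y)]);Y=np.array([-X[1],X[0]])
    J=a[:2]+.096*X; print("jig",J,"strip mid",J-.036*X,"handle",J+.045*X+.052*Y)
P=np.load("w11.npz")["P"]
for u,v in [(267,132),(264,115),(340,250),(400,145)]: print(u,v,P[v-2:v+3,u-2:u+3].reshape(-1,3)[12])
E
```

```text
[[ 0.4258 -0.3271  0.028 ]
 [ 0.4232 -0.3565  0.028 ]
 [ 0.5221 -0.3347  0.028 ]
 [ 0.5187 -0.3623  0.028 ]] [[ 0.5846 -0.3005  0.064 ]
 [ 0.5293 -0.2956  0.064 ]]
[-3.991  -5.1062]
jig [ 0.5203 -0.3485] strip mid [ 0.4844 -0.346 ] handle [ 0.5688 -0.2998]
jig [ 0.5201 -0.3504] strip mid [ 0.4843 -0.3472] handle [ 0.5696 -0.3026]
jig [ 0.5202 -0.3494] strip mid [ 0.4843 -0.3466] handle [ 0.5692 -0.3012]
267 132 [ 0.5661 -0.3026  0.0668]
264 115 [ 0.578  -0.3026  0.0674]
340 250 [ 0.453  -0.3454  0.029 ]
400 145 [ 0.5426 -0.4022  0.0482]
```

```bash
python3 -c "
from h import *
go(.5685,-.301,.045,-94.7)"
```

```text
ty -94.7 twist -2.3 q6 67 shift cm [ 7.16 -3.7  15.46] t 28.0
ty 85.3 twist -182.3 q6 -113 shift cm [-7.16  3.7  15.46] t 28.0
```

Request:
servo_tool:
  steps: "0.5 0 0 0 -2.3;0.5 3.5 -1.8 2 0;0.5 3.6 -1.9 3 0;0.5 0 0 3.5 0;0.5 0 0 3.5 0;0.5 0 0 2 0;0.5 0 0 1.3 0;0.5 0 0 0 0;0.5 0 0 0 0"
  newtons: 50

```text
time_s: 29.12
ee_pos: [0.5688, -0.3027, 0.0485]
tool_rot: [[0.997, -0.082, 0.002], [-0.082, -0.997, -0.001], [0.002, 0.001, -1.0]]
wrist_force: [0.7, 0.3, -0.2]
width: 0.501
finger_force: 0.0
```

```bash
python3 - <<'E'
from h import *
s=observe();im,d=save("wrist","w12");print(s["ee_pos"],s["wrist_force"])
go(.5685,-.301,.045,-94.7)
E
```

```text
[ 0.56876329 -0.30265556  0.04851517] [ 0.65259386  0.33804145 -0.2049214 ]
ty -94.7 twist -0.0 q6 67 shift cm [-0.04 -0.17  0.36] t 29.175
ty 85.3 twist -180.0 q6 -113 shift cm [0.04 0.17 0.36] t 29.175
```

View pics/w12.png

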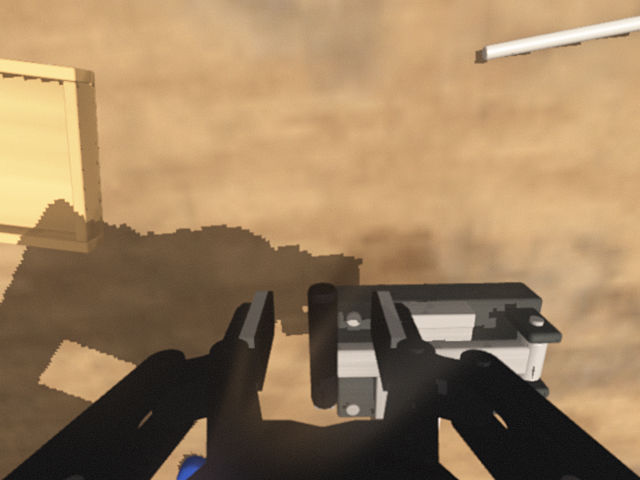

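The rod, at (322,285–405), is centred between the fingers. I'll close and lift along the arc.

Request:
servo_tool:
  steps: "0.3 0 0 0.2 0;0 0 0 0 0;0 0 0 0 0;0 0 0 0 0;0 0 0 0 0;0 0.0 0.31 -1.07 0;0 0 0.42 -1.04 0"

```text
time_s: 30.05
ee_pos: [0.5676, -0.3092, 0.0665]
tool_rot: [[0.997, -0.082, 0.0], [-0.082, -0.997, 0.001], [-0.0, -0.001, -1.0]]
wrist_force: [3.5, -0.7, -3.0]
width: 0.121
finger_force: 48.5
```

Request:
servo_tool:
  steps: "0 0 0.52 -0.99 0;0 0 0.63 -0.92 0;0 0 0.72 -0.86 0;0 0 0.8 -0.77 0;0 0 0.88 -0.69 0;0 0 0.95 -0.59 0;0 0 1.0 -0.49 0;0 0 1.05 -0.38 0;0 0 0 0 0;0 0 0 0 0"

```text
time_s: 31.3
ee_pos: [0.5635, -0.3743, 0.1266]
tool_rot: [[0.997, -0.083, 0.003], [-0.083, -0.997, 0.0], [0.003, -0.001, -1.0]]
wrist_force: [1.4, 6.4, 14.0]
width: 0.117
finger_force: 50.9
```

Request:
servo_tool:
  steps: "0.4 0 0 0 0;0.4 0 0 0 0;0.4 0 0 -1 0;0.4 0 0 -3 0;0.4 0 0 -3 0;0.4 -3 -1 0 0;0.4 -4 -1 0 0;0.4 -4 0 0 0;0.4 0 0 0 0;0.4 0 0 0 0"

```text
time_s: 32.55
ee_pos: [0.4547, -0.3464, 0.1941]
tool_rot: [[0.997, -0.083, 0.001], [-0.083, -0.997, -0.001], [0.001, 0.001, -1.0]]
wrist_force: [-0.1, 0.2, 0.1]
width: 0.4
finger_force: 0.0
```

```bash
python3 - <<'E'
from h import *
s=observe();im,d=save("wrist","w13");print(s["ee_pos"],s["wrist_force"])
P=cloud("wrist",d)
r=recognise("wrist","bar_handle");print(r[:2])
if r: u,v=map(int,r[0]["point"]);print(P[v-3:v+4,u-3:u+4,2])
for q in pinpoint("wrist","strip_mid")[:2]: print(q,atz("wrist",[q["point"]],.025))
import math
X=np.array([math.cos(math.radians(-4.5)),math.sin(math.radians(-4.5))]);p=np.array([.4845,-.346])-.037*X
print(p);go(*p,.06,-94.5)
E
```

```text
[ 0.45472958 -0.34638204  0.19407871] [-0.09558142  0.1840964   0.11076859]
[{'point': [360.2, 110.0], 'score': 0.9}]
[[0.14354348 0.14540428 0.14529708 0.14488282 0.14471579 0.14558379
  0.14649357]
 [0.14508389 0.14468921 0.14511172 0.14403481 0.1452515  0.14554116
  0.14452296]
 [0.14520936 0.14483732 0.14537506 0.14389378 0.14546279 0.14635719
  0.14470054]
 [0.14452713 0.14545567 0.14420708 0.14606633 0.14563651 0.14459542
  0.14459874]
 [0.14608469 0.14571659 0.14417263 0.14478364 0.14473725 0.14394884
  0.14275636]
 [0.14578802 0.14477834 0.14525638 0.33622536 0.14492577 0.14614087
  0.14437822]
 [0.14498713 0.14472732 0.1446755  0.14675458 0.14592958 0.14568888
  0.14468374]]
{'point': [322.2, 177.6], 'score': 0.63} [[ 0.48434141 -0.34861077  0.025     ]]
[ 0.44761406 -0.34309701]
ty -94.5 twist -0.2 q6 57 shift cm [-0.76 -0.24 13.35] t 32.7
ty 85.5 twist -180.2 q6 -123 shift cm [ 0.76  0.24 13.35] t 32.7
```

View pics/w13.png

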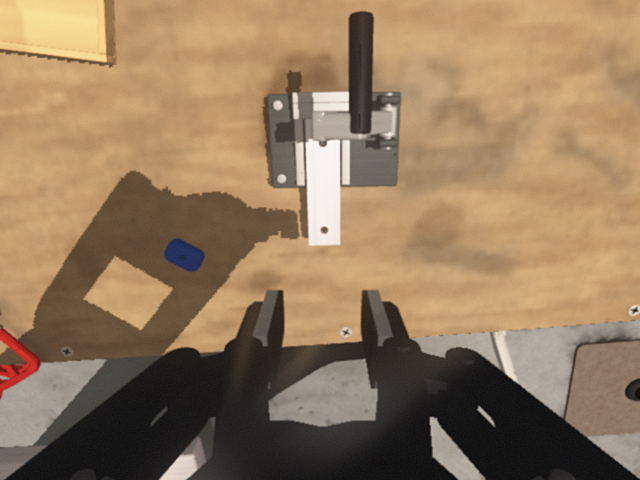

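The bar is up, with the handle at (360,70) and 145 mm high. The strip is untouched at (324,140–245).

Request:
servo_tool:
  steps: "0.6 -0.7 -0.1 3 0;0.6 0 0 4 0;0.6 0 0 4 0;0.6 0 0 4 0;0.6 0 0 2 0;0.6 0 0 1 0;0.6 0 0 0 0;0.6 0 0 0 0"
  newtons: 70

```text
time_s: 33.7
ee_pos: [0.4479, -0.3448, 0.0145]
tool_rot: [[0.997, -0.082, 0.002], [-0.082, -0.997, -0.001], [0.002, 0.001, -1.0]]
wrist_force: [-0.9, -0.2, -0.7]
width: 0.603
finger_force: 0.0
```

```bash
python3 - <<'E'
from h import *
s=observe();im,d=grab_frame("wrist");print(s["ee_pos"],s["wrist_force"])
cv2.imwrite("pics/w14.png",im[200:480,160:480,::-1])
P=cloud("wrist",d)
m=(np.abs(P[...,2]-.028)<.004)&(im.max(2)>140)&(im.max(2)-im.min(2)<30)
for v in (200,220,240,260): 
    u=np.where(m[v,280:380])[0]; print(v,u.min()+280 if len(u) else 0,u.max()+280 if len(u) else 0)
E
```

```text
[ 0.44794842 -0.3448023   0.0144966 ] [-0.87028995 -0.15163315 -0.66471894]
200 0 0
220 280 379
240 280 379
260 292 363
```

View pics/w14.png

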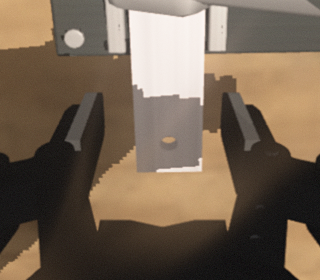

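The strip sits slightly right of the finger centre in the crop (169 against 162), so I'll shift 2 mm, grip and slide out.

Request:
servo_tool:
  steps: "0.6 0 0.25 0.1 0;0.5 0 0 0 0;0.4 0 0 0 0;0 0 0 0 0;0 0 0 0 0;0 0 0 0 0;0 0 0 0 0"

```text
time_s: 34.62
ee_pos: [0.4469, -0.3467, 0.0124]
tool_rot: [[0.997, -0.082, 0.0], [-0.082, -0.997, -0.0], [0.0, 0.0, -1.0]]
wrist_force: [-1.9, 0.4, 4.0]
width: 0.305
finger_force: 68.6
```

Request:
servo_tool:
  steps: "0 -0.5 0 0 0;0 -1 0 0 0;0 -1 0 0 0;0 -1 0 0 0;0 -0.5 0 0 0;0 0 0 0 0"

```text
time_s: 35.38
ee_pos: [0.4061, -0.3431, 0.0122]
tool_rot: [[0.997, -0.083, -0.001], [-0.083, -0.997, 0.001], [-0.001, -0.001, -1.0]]
wrist_force: [-0.1, 1.0, 0.9]
width: 0.303
finger_force: 68.7
```

Request:
servo_tool:
  steps: "0 -1 0 -1 0;0 -2 0 -2 0;0 -1 0 -3 0;0 0 0 -3 0;0 0 0 -1 -10.5;0 0 0 0 -10.5;0 0 0 0 -10.5;0 0 0 0 -10.5;0 0 0 0 -10.5;0 0 0 0 -10.5;0 0 0 0 -10.5;0 0 0 0 -8.2;0 0 0 0 0"

```text
time_s: 37.0
ee_pos: [0.3668, -0.3399, 0.1126]
tool_rot: [[0.226, 0.974, -0.0], [0.974, -0.226, 0.0], [-0.0, -0.0, -1.0]]
wrist_force: [0.2, -0.4, 0.0]
width: 0.304
finger_force: 68.8
```

```bash
python3 - <<'E'
from h import *
import math
s=observe();print(s["ee_pos"],s["width"])
# tray from top
D=np.load("top0.npz");im=D["im"];h,S,v=cv2.split(cv2.cvtColor(im,cv2.COLOR_RGB2HSV))
m=((h>10)&(h<28)&(S>60)&(v>165)).astype(np.uint8);k=np.zeros_like(m);k[165:230,300:392]=m[165:230,300:392]
k=cv2.morphologyEx(k,cv2.MORPH_CLOSE,np.ones((5,5)));k=cv2.morphologyEx(k,cv2.MORPH_OPEN,np.ones((5,5)))
n,l,st,_=cv2.connectedComponentsWithStats(k);i=1+np.argmax(st[1:,4]);vv,uu=np.where(l==i);w=atz("top",np.c_[uu,vv],.016);print(cv2.minAreaRect((w[:,:2]*1000).astype(np.float32)))
a=math.radians(-13);Y=np.array([-math.sin(a),math.cos(a)]);p=np.array([.645,-.1115])-.037*Y;print(p);go(*p,.09,-13)
E
```

```text
[ 0.36680716 -0.33989038  0.11264645] 0.30419354484333894
((650.9505004882812, -111.54313659667969), (157.26023864746094, 88.27013397216797), 78.02632141113281)
[ 0.63667681 -0.14755169]
ty -13.0 twist -0.1 q6 -0 shift cm [24.81 21.97  2.26] t 37.0
```

Request:
servo_tool:
  steps: "0 4.2 3.8 0 0;0 4.2 3.8 0 0;0 4.2 3.8 0 0;0 4.2 3.8 0 0;0 4.2 3.8 0 0;0 3 2.7 0.7 0;0 0.9 0.9 0.8 -0.7;0 0 0 0.8 0;0 0 0 0 0;0 0 0 0 0"

```text
time_s: 38.25
ee_pos: [0.6425, -0.1493, 0.0894]
tool_rot: [[0.215, 0.977, -0.001], [0.977, -0.215, 0.0], [-0.0, -0.001, -1.0]]
wrist_force: [-0.4, 0.8, -0.7]
width: 0.305
finger_force: 68.9
```

```bash
python3 - <<'E'
from h import *
s=observe();im,d=save("wrist","w15");print(s["ee_pos"],s["tool_rot"][0],s["width"])
E
```

```text
[ 0.6424997  -0.14933998  0.08939552] [ 2.15167143e-01  9.76577013e-01 -6.62082271e-04] 0.30472825386802144
```

View pics/w15.png

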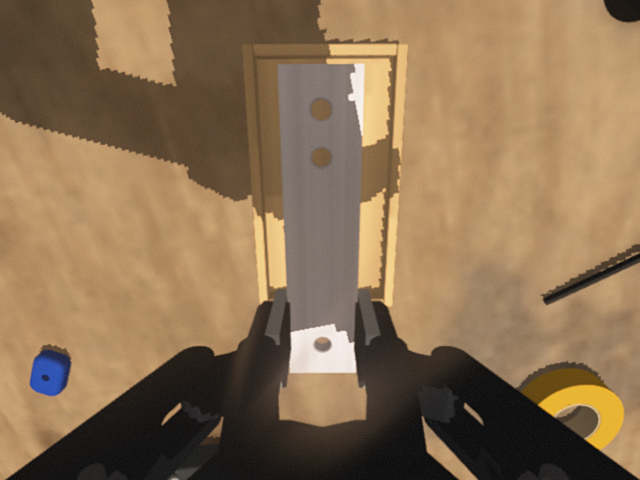

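The strip spans (320,65)–(322,373) above the plywood tray, whose far corners are (243,44) and (406,44).

```bash
python3 - <<'E'
from h import *
import math
s=observe();a=math.radians(-12.4);X=np.array([math.cos(a),math.sin(a)]);Y=np.array([-X[1],X[0]])
c=atz("wrist",[[243,44],[406,44],[261,303],[393,303]],.016)[:,:2]
t=(c[0]+c[1])/2; o=t-.08*Y; print("tray",o, np.degrees(np.arctan2(*(c[1]-c[0])[::-1])),np.linalg.norm(c[1]-c[0]))
for zz in (.098,.102,.106):
    e=atz("wrist",[[278,65],[363,65],[291,373],[355,373]],zz)[:,:2]-o; print(zz,np.c_[e@X,e@Y].round(4).tolist())
print((c-o)@X,(c-o)@Y)
E
```

```text
tray [ 0.65199605 -0.11297894] -12.468216044622693 0.08758116267912715
0.098 [[-0.0162, 0.06], [0.0125, 0.0599], [-0.0154, -0.066], [0.0133, -0.0661]]
0.102 [[-0.0158, 0.0595], [0.0121, 0.0595], [-0.015, -0.0627], [0.0129, -0.0628]]
0.106 [[-0.0153, 0.059], [0.0117, 0.059], [-0.0146, -0.0595], [0.0124, -0.0595]]
[-0.04379055  0.04379055 -0.04258035  0.0461899 ] [ 0.08005214  0.07994786 -0.07643854 -0.07655632]
```

Request:
servo_tool:
  steps: "0 0 0.1 3 0;0 0 0 2.5 0;0 0 0 1.5 0;0 0 0 0.8 0;0 0 0 0.3 0;0 0 0 0 0;0 0 0 0 0"

```text
time_s: 39.17
ee_pos: [0.645, -0.1487, 0.0091]
tool_rot: [[0.213, 0.977, 0.001], [0.977, -0.213, -0.0], [-0.0, 0.001, -1.0]]
wrist_force: [0.1, -0.1, -1.2]
width: 0.309
finger_force: 69.0
```

Request:
servo_tool:
  steps: "0 0 0 0.3 0;0 0 0 0.1 0;0 0 0 0 0"

```text
time_s: 39.55
ee_pos: [0.6444, -0.1486, 0.0042]
tool_rot: [[0.213, 0.977, -0.0], [0.977, -0.213, 0.0], [0.0, -0.0, -1.0]]
wrist_force: [-0.2, -0.5, -0.8]
width: 0.307
finger_force: 69.0
```

Request:
servo_tool:
  steps: "0 0 0 0.2 0;0 0 0 0.1 0;0 0 0 0 0"

```text
time_s: 39.92
ee_pos: [0.6446, -0.1486, 0.004]
tool_rot: [[0.213, 0.977, -0.0], [0.977, -0.213, -0.0], [-0.0, -0.0, -1.0]]
wrist_force: [-7.4, 1.4, 21.4]
width: 0.307
finger_force: 81.3
```

Request:
servo_tool:
  steps: "0 0 0 -0.3 0;0.36 0 0 0 0;0.42 0 0 0 0;0.42 0 0 0 0;0.42 0 0 0 0;0.42 0 0 -1 0;0.42 0 0 -3 0;0.42 0 0 -4 0;0.42 0 0 -2 0;0.42 0 0 0 0;0.42 0 0 0 0"

```text
time_s: 41.3
ee_pos: [0.6436, -0.1484, 0.1031]
tool_rot: [[0.213, 0.977, -0.002], [0.977, -0.213, 0.0], [0.0, -0.002, -1.0]]
wrist_force: [-0.2, 0.0, -0.1]
width: 0.42
finger_force: 0.0
```

```bash
python3 - <<'E'
from h import *
s=observe();im,d=save("wrist","w16");print(s["ee_pos"],s["width"])
P=cloud("wrist",d)
m=(im.max(2).astype(int)-im.min(2)<25)&(np.abs(P[...,2])<.03)&(d>0);m[:,:250]=0;m[:,400:]=0;m[320:]=0
n,l,st,_=cv2.connectedComponentsWithStats(m.astype(np.uint8));i=1+np.argmax(st[1:,4]);q=P[l==i];A=np.c_[q[:,:2],np.ones(len(q))]
c=np.linalg.lstsq(A,q[:,2],rcond=None)[0];print(st[i],"slope deg",np.degrees(np.hypot(*c[:2])),"z",np.median(q[:,2]))
vv,uu=np.where(l==i);w=atz("wrist",np.c_[uu,vv],.01);print(cv2.minAreaRect((w[:,:2]*1000).astype(np.float32)))
o,dd=save("top","top1")
big=cv2.resize(o[160:320,120:400],(784,448));cv2.imwrite("pics/both.png",np.vstack([cv2.resize(im,(196,147))[:,:,::-1].repeat(1,0).copy() if 0 else big[:,:,::-1]]))
E
```

```text
[ 0.64357675 -0.14837841  0.10312885] 0.41992481175738844
[ 301   88   45  181 6946] slope deg 0.04076948582556691 z 0.00919807503807514
((652.2373046875, -112.04800415039062), (118.45967102050781, 27.693859100341797), 78.07254791259766)
```

View pics/w16.png

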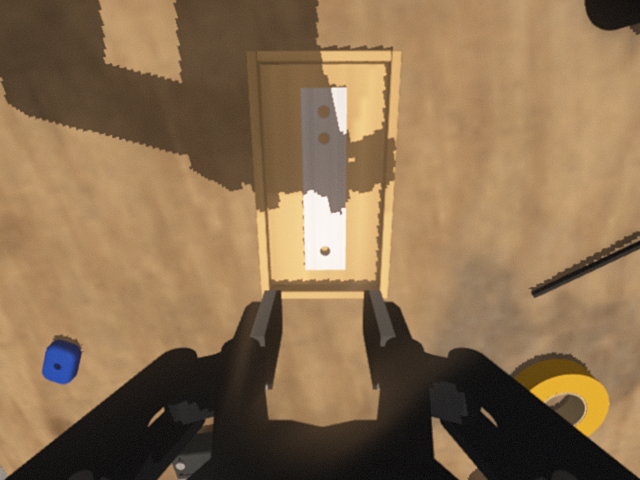

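The strip lies flat and centred in the narrow tray, at (325,180). Levers and key were checked earlier, so I'm handing in.

```bash
python3 -c "
from workcell import *
print(job_done())"
```

```text
the job is handed in; nothing more can be done
None
```

The job is handed in at about 41 s of the 112 s limit, but the call returned no verdict: both levers lie flat side by side in the broad tray, the red key is in the tub, the clamp bar was lifted first, and the strip lies flat in the narrow tray.

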